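# Run the ring gauge along the bent tube

### The job

A hand-bent steel tube is held in a clamp for checking: take the ring gauge that hangs on it by its upright stem and slide it along the tube, round both bends, until it has pushed the stiff sleeve near the tube's end fully home against the end collar, then let go and move clear. The bends are not exactly as drawn, so feel the gauge along gently and never force it where it binds. Keep the gripper itself off the tube, clamp and sleeve, and leave the tape measure, bearing and pliers where they are.

Things in the scene. Friction and masses are not known exactly. Their poses are not given: they have to be found in the camera images.
- fixture: Fixed clamp that holds the bent tube. Origin: centre of the underside of its dark 100 x 100 x 12 mm base plate, on the table. Own axes: z up; the tube leaves the clamp along own -y. Clamp block on the plate: 52 mm (x) by 56 mm (y), bolt heads up to z = 138 mm. Steel tube: round, 12 mm in diameter, level, rigid, centre line at z = 115 mm, no other support.
- tube_start (a point): Where the tube's centre line leaves the clamp block. From here the first straight runs 102 mm along the fixture's own -y to bend1_start. Axes as the fixture's.
- bend1_start (a point): Tube centre line, end of first straight (130 mm from the fixture's origin). Then, from above: bend 1, centre-line radius 45 mm, 50 deg toward fixture +x; straight 50 mm; bend 2, radius 45 mm, 50 deg back; straight 110 mm to the tube's end. Each bend truly turns by 50 +/- up to 9 deg, each on its own, unreported: feel or look. Radii and lengths are true. Axes as the fixture's.
- gauge_stem (a point): Middle of the ring gauge's stem, the part to grasp: an upright square black bar 14 x 14 mm, 44 mm long (22 mm above and below this point), 39 mm above the ring's centre. Own axes: z up along the stem, y along the ring's axis (the tube's direction); its sides are square to x and y. The gauge weighs 0.16 to 0.24 kg.
- gauge_ring (a point): Centre of the gauge's steel ring: bore 15 mm, 34 mm across, 14 mm long along own y (along the tube), top of the stem's flat foot 20 mm above the centre; a round bob reaching 46 mm below keeps the stem up. It hangs loose on the first straight, so its centre starts 1.5 mm below the tube's centre line; it cannot come off the tube.
- witness (a joint): Travel (m) of the witness sleeve (aluminium, 24 mm long, 22 mm in diameter with a 25 mm rib) along the tube's last straight toward the fixed end collar (28 mm in diameter, the tube's last 10 mm). 0: its near face is 54 mm before the tube's end; 0.020: hard against the collar. Starts between 0 and 0.008, takes about 2 N to slide, stays where it is left.
- tape_measure: Yellow tape measure standing on the table, 41 x 94 x 71 mm, a bystander. Origin at the centre of its underside.
- bearing: Ball bearing lying on the table, 52 mm in diameter, 15 mm high, a bystander. Origin at the centre of its underside.
- pliers: Pliers with red handles lying on the table, 70 x 168 x 17 mm, a bystander. Origin at the centre of their underside.
There are look-alikes about, which are no part of the job. Of the things like the part that bears gauge_stem, leave any that is blue, brown or turquoise; of the rest the smaller one is meant.

How it is judged:
By the outcome, as a careful person would: the job done as asked, in the order asked, and still so for the second after the job is handed in, with the robot touching nothing.
It also fails if it takes over 66 s, if anything falls off the work surface, if the arm or the gripper's body presses on something with over 40 N, if the wrist force passes 120 N, or if a joint passes its speed limit or range.

### The arm

A 7-joint arm with a two-finger parallel gripper is mounted at the origin on a cart in front of the work surface, level with it; the furniture and walls round the work are solid. World frame = base frame: x ahead of the robot, y to its left, z up, the work surface at z = 0. Lengths are in m, angles in rad, forces in N, time in s.
With the tool pointing down it reaches from about 0.425 to 1.025 m from the base axis. Payload 9.4 kg.
Tool frame: the origin (TCP) lies at the very end of the fingers, on their centre line; the grasp point (between the pads) lies env.tcp_to_grasp behind it (env.tcp_to_grasp is the distance from the TCP to the grasp point, in m); z points along the fingers, y is the line along which they close (so a half turn about z gives the same grasp; the last joint's range is limited). The gripper opens to 93 mm and grips with 3 to 60 N. Pads are 15 mm wide; open, the fingers measure 128 mm over their backs; the gripper's body (75 mm by 188 mm) begins 65 mm behind the grasp point.
Start: joints at [1.13, 0.599, -0.003, 1.599, 0.002, 0.943, -0.08], TCP at [0.258, -0.678, 0.219] pointing down, gripper open.
Joint ranges: [-2.57, 2.57], [-0.35, 1.97], [-1.29, 1.29], [0.11, 2.56], [-1.05, 4.19], [0.11, 1.86], [-2.63, 2.63]. Speed limits (rad/s): [2.22, 2.22, 3.01, 3.01, 3.14, 3.14, 3.14].

### API

Orientations are given as a rotation vector (axis times angle).
In Python, from bench import env gives the robot as it stands.
- The arm moves only by the tool carry_out, never from a script. Its argument "moves" is a list of rows, each a list of 3 entries, a list of its own where there are three numbers: the shift along the tool's x, y, z in mm, then the turn, a rotation vector about the tool's x, y, z in rad, then the closure, from 0 (fully open) to 1 (shut). A call has 1 to 20 rows; each row is the pose to reach, as a shift and turn from the pose commanded when the call began, along the tool's axes at that moment; what a row does not reach only later rows make up. A row lasts 1/8 s, in which the tool goes at most 62.5 mm and 10.7 degrees, less where a joint would pass 70% of its speed; a pose out of reach is approached as far as the arm can. A call with a gripper value outside its range is refused whole. The fingers move at their own pace and stop on an object; "grip_force" is the grip in N (left out, the last holds). Time passes only in rows, so rows that repeat a pose let the fingers close. It gives the time, the measured TCP pose, the force, the opening and the grip force at its end, in the units of the state.
- env.get_state(): the state, without advancing time (a new reading comes with each control period).
- env.capture(name): name is "scene" or "top"; returns the picture (400x640x3 uint8, blue, green, red); there is no depth.
- env.calibration(name): a dict with "K" (3x3 intrinsics, pixels), "R" (3x3) and "t" (3): a world point X has camera coordinates R X + t. Camera axes: x right, y down, z forward; pixel columns grow to the right and rows downward; lengths in m; the calibration is good to about 2 mm. A picture is of the moment at which its call begins. calibration takes no time and is no camera call.
- env.finish_job(): hands the job in; it is judged then, once.
Trained networks look in the newest picture that a camera, given by its name, has taken for a name from the list of things; names that differ only in an ending like _2 or _b are one class to them, and where a whole thing is asked for, a point or a joint stands for the part that bears it (a point fixed in the world has none). Each returns a list of dicts, best first, with "conf" (0 to 1); they miss things now and then, are a little off and sometimes report something else, mostly with a low value. They report only what shows in the picture. A call takes as long as a camera call. They do not tell look-alikes from the thing itself.
- env.spot_in(camera, thing): "point" ([column, row] in pixels, amid what is visible of it).
- env.regions_of(camera, thing): "region" (400x640 bool, what is visible of it) and "point" ([column, row] in pixels, amid what is visible of it).
The state is a dict: "time_s": time; "qpos": joint angles; "joint_vel": joint speeds; "tau": joint torques, N m; "tool_pos": TCP position; "orientation": TCP orientation; "ft_force": force on the tool from outside, world axes, zero at the start; "wrist_torque": the same for the moment, N m; "finger_gap": finger opening in m; "grasp_force": force on a finger pad.
Only numpy, scipy, OpenCV 4.12 (cv2) and the standard library are available. Lean on these libraries where they do the work, as an engineer would, in place of code of your own. Each camera call takes 0.05 s, during which the arm holds its last target. There are 200 camera calls.

## Working session

There is one attempt and no reset: what is moved stays moved. The work goes in short steps, Python scripts to look and compute and a tool call to move; the robot and the scene stay as the last step left them, time stands still between calls to the robot, and variables do not carry over. Pictures are saved under pics/ and viewed, at most 10 in all, crops included, and the job is handed in when it is done.

Besides the shell and the picture viewer there is one more tool, called by a JSON object that holds its "fn" and its "kwargs". carry_out: Moves the arm, as the interface text tells. Its arguments: {"type":"object","properties":{"moves":{"type":"array","items":{"type":"array"}},"grip_force":{"type":"number"}},"required":["moves"]}

```bash
mkdir -p pics; ls; python3 - <<'E'
from bench import env
import cv2
for n in ("scene","top"):
    cv2.imwrite(f"pics/{n}0.png",env.capture(n))
    c=env.calibration(n); print(n,c["K"].tolist(),c["R"].round(4).tolist(),c["t"].round(4).tolist())
    for th in ("fixture","gauge_stem","witness","tape_measure","bearing","pliers"):
        for d in env.spot_in(n,th): print(th,[round(x) for x in d["point"]],round(d["conf"],2))
print(env.get_state(), env.tcp_to_grasp)
E
```

```text
pics
scene [[484.7844631600831, 0.0, 325.21666038202613], [0.0, 484.7844631600831, 189.3865205103726], [0.0, 0.0, 1.0]] [[-0.7111, -0.703, -0.0056], [-0.4583, 0.4696, -0.7546], [0.5332, -0.5341, -0.6561]] [0.3884, 0.3452, 0.9225]
fixture [301, 270] 0.73
gauge_stem [384, 256] 0.95
gauge_stem [352, 282] 0.86
gauge_stem [322, 233] 0.83
gauge_stem [306, 220] 0.81
gauge_stem [277, 226] 0.61
witness [374, 171] 0.65
tape_measure [237, 215] 0.7
bearing [393, 211] 0.61
pliers [285, 191] 0.81
top [[373.4572736485396, 0.0, 327.6248353604476], [0.0, 373.4572736485396, 198.43657481515427], [0.0, 0.0, 1.0]] [[-0.0021, -1.0, -0.0018], [-0.9856, 0.0024, -0.169], [0.169, 0.0015, -0.9856]] [0.0143, 0.5557, 0.8817]
fixture [276, 228] 0.55
gauge_stem [282, 188] 0.76
gauge_stem [296, 233] 0.7
gauge_stem [315, 193] 0.55
gauge_stem [323, 285] 0.46
witness [394, 211] 0.58
tape_measure [277, 137] 0.62
bearing [397, 243] 0.86
pliers [335, 141] 0.68
{'time_s': 0.7, 'qpos': array([ 1.13029255,  0.59925864, -0.00254995,  1.59941717,  0.00180132,
        0.94288164, -0.07979063]), 'joint_vel': array([-0.00069371, -0.00082754, -0.00159911,  0.00179694, -0.00194627,
        0.00130788, -0.00067869]), 'tau': array([ 1.22296617e-03, -7.64610171e+01,  1.49581108e+00, -2.52661729e+01,
       -5.24538732e-02,  1.03105599e-02,  1.28118035e-05]), 'tool_pos': array([ 0.25799868, -0.67753737,  0.21864077]), 'orientation': array([ 3.08969948e+00,  5.68420943e-01, -1.43743992e-05]), 'ft_force': array([ 0.30428888, -0.01240226,  0.99475278]), 'wrist_torque': array([ 0.01126744, -0.01263922,  0.02614944]), 'grasp_force': 0.0, 'finger_gap': 0.09271836812306375} 0.0188
```

```bash
python3 - <<'E'
import cv2
for n,(r0,r1,c0,c1) in {"scene":(120,345,200,500),"top":(90,320,220,520)}.items():
    im=cv2.imread(f"pics/{n}0.png")[r0:r1,c0:c1]
    cv2.imwrite(f"pics/{n}0c.png",cv2.resize(im,None,fx=2.6,fy=2.6,interpolation=cv2.INTER_CUBIC))
E
```

```text
(no output)
```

View pics/scene0c.png

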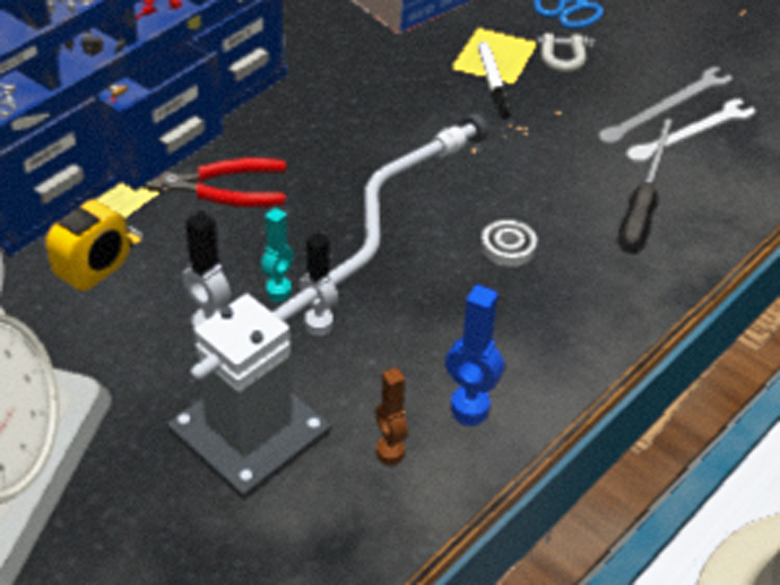

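View pics/top0c.png

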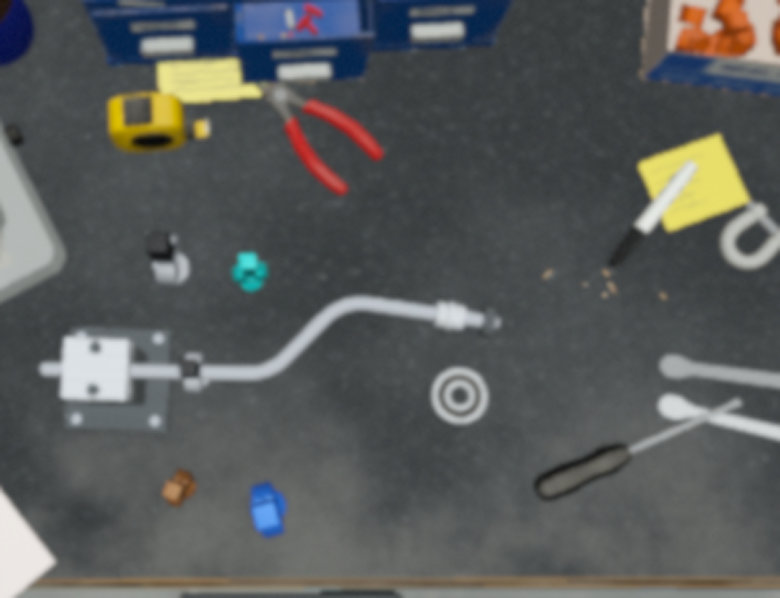

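The scene holds these candidates for the gauge:
- Small black-stemmed gauge hanging on the tube: scene ≈(322,217), top ≈(294,231).
- Larger black-stemmed one off the tube: scene (278,220), top (282,188).
- Turquoise: scene (306,215), top (315,193).
- Brown: scene (352,282), top ≈(288,277).
- Blue: scene (384,256), top ≈(323,285).

I choose the small black one on the tube. The other three colours are excluded, and of the two black ones it is the smaller.

Next I fit the tube in both views.

```bash
cat > h.py <<'E'
import numpy as np, cv2
from scipy.optimize import least_squares
from scipy.ndimage import map_coordinates
from bench import env
C={n:env.calibration(n) for n in("scene","top")}
def proj(n,X):
    c=C[n]; Y=(np.atleast_2d(X)@c["R"].T+c["t"])@c["K"].T; return Y[:,:2]/Y[:,2:]
def ray(n,uv,z):
    c=C[n]; d=c["R"].T@np.linalg.inv(c["K"])@[*uv,1]; o=-c["R"].T@c["t"]; return o+d*(z-o[2])/d[2]
def tri(uvs):
    A=[];b=[]
    for n,uv in uvs.items():
        c=C[n]; d=c["R"].T@np.linalg.inv(c["K"])@[*uv,1]; d/=np.linalg.norm(d); P=np.eye(3)-np.outer(d,d); A.append(P); b.append(P@-c["R"].T@c["t"])
    X=np.linalg.solve(sum(A),sum(b)); return X,[np.round(proj(n,X)[0]-uv,1).tolist() for n,uv in uvs.items()]
def tube(p,s):
    """p: bend1 x,y,z, heading offset, a1,a2 (rad); s from tube_start; -> points, heading (world angle)"""
    x,y,z,yaw,a1,a2=p; R=.045
    k=np.cumsum([.102,R*a1,.05,R*a2,.11])
    g=np.linspace(0,k[-1],4001); h=yaw-np.pi/2+np.clip((g-k[0])/R,0,a1)-np.clip((g-k[2])/R,0,a2)
    ds=g[1]; X=np.concatenate([[0],np.cumsum(np.cos((h[1:]+h[:-1])/2))*ds]); Y=np.concatenate([[0],np.cumsum(np.sin((h[1:]+h[:-1])/2))*ds])
    X+=x-np.interp(k[0],g,X); Y+=y-np.interp(k[0],g,Y)
    return np.c_[np.interp(s,g,X),np.interp(s,g,Y),np.full(len(s),z)],np.interp(s,g,h),k
E
cat > fit.py <<'E'
from h import *
im={n:cv2.imread(f"pics/{n}0.png").min(axis=2).astype(float) for n in C}
p0=np.r_[ray("top",(318,233),.115)[:2],.115,0,.87,.87]; print(p0[:2])
def obs(p):
    k=tube(p,np.array([0.]))[2]; s=np.r_[np.arange(.01,.025,.003),np.arange(.08,k[-1]-.065,.003)]
    P,h,_=tube(p,s); out=[]
    for n in C:
        u=proj(n,P); T=np.c_[np.cos(h),np.sin(h),0*h]; t=proj(n,P+.002*T)-u; t/=np.linalg.norm(t,axis=1)[:,None]; N=np.c_[-t[:,1],t[:,0]]
        o=np.arange(-9,9.01,.1)
        for i in range(len(s)):
            q=u[i]+o[:,None]*N[i]; v=map_coordinates(im[n],[q[:,1],q[:,0]],order=1)
            m=v>(np.percentile(v,10)+v.max())/2
            # component nearest zero
            j=np.where(m)[0]
            if len(j)==0: continue
            c=j[np.argmin(abs(o[j]))]; a=b=c
            while a>0 and m[a-1]:a-=1
            while b<len(o)-1 and m[b+1]:b+=1
            out.append((n,s[i],*(u[i]+(o[a]+o[b])/2*N[i]),*N[i],o[b]-o[a]))
    return out
def solve(p,fixz):
    for it in range(12):
        O=obs(p); 
        def res(q):
            r=[]
            for n in C:
                A=np.array([x[1:] for x in O if x[0]==n]); P=tube(q,A[:,0])[0]
                r.append(((proj(n,P)-A[:,1:3])*A[:,3:5]).sum(1))
            r=np.concatenate(r); 
            return np.r_[r,(q[2]-.115)*(1e5 if fixz else 1)]
        f=least_squares(res,p,loss="soft_l1",f_scale=.5); p=f.x
    r=res(p); nS=sum(x[0]=="scene" for x in O)
    print("fit",p.round(4),np.degrees(p[3:]).round(1),"rms",r[:nS].std().round(2),r[nS:-1].std().round(2),"bias",r[:nS].mean().round(2),r[nS:-1].mean().round(2))
    return p
p=solve(p0,False); p=solve(p,True); np.save("p.npy",p)
pic={n:cv2.imread(f"pics/{n}0.png") for n in C}
s=np.linspace(0,tube(p,np.array([0.]))[2][-1],60); P=tube(p,s)[0]; print("end",P[-1].round(4),"start",P[0].round(4))
K=5; t=[]
for n,(c0,r0) in {"scene":(290,150),"top":(255,185)}.items():
    big=cv2.resize(pic[n][r0:r0+100,c0:c0+155],None,fx=K,fy=K,interpolation=cv2.INTER_CUBIC)
    for u in proj(n,P): cv2.circle(big,tuple(int(v) for v in (u-[c0,r0]+.5)*K),1,(0,0,255),-1)
    t.append(big[:300] if 0 else big)
cv2.imwrite("pics/fit.png",cv2.resize(np.vstack(t),None,fx=.6,fy=.6,interpolation=cv2.INTER_AREA))
# stem (dark) : detections near the gauge
for n in C:
    cv2.imwrite(f"pics/{n}0.png",pic[n])
    env.capture(n)
    for d in env.regions_of(n,"gauge_stem"):
        m=d["region"]; print(n,np.round(d["point"],1),round(d["conf"],2),m.sum(),"dark centroid",end=" ")
        dk=m&(pic[n].max(axis=2)<45); ys,xs=np.where(dk); print(len(xs),xs.mean().round(1) if len(xs) else "",ys.mean().round(1) if len(xs) else "")
E
python3 fit.py
```

```text
[0.4646186  0.03493523]
fit [ 0.4647  0.0428  0.1143 -0.0212  0.8045  0.9277] [-1.2 46.1 53.2] rms 0.27 0.09 bias 0.05 -0.07
fit [ 0.4645  0.043   0.115  -0.0213  0.8043  0.9271] [-1.2 46.1 53.1] rms 0.29 0.12 bias -0.0 -0.03
end [ 0.5097 -0.1722  0.115 ] start [0.4666 0.145  0.115 ]
scene [280.1 226.3] 0.96 463 dark centroid 218 277.4 212.9
scene [382.1 257. ] 0.96 722 dark centroid 0  
scene [320.7 232.5] 0.89 374 dark centroid 138 321.9 218.2
scene [307.1 219. ] 0.77 304 dark centroid 0  
scene [347.9 280. ] 0.7 351 dark centroid 5 348.0 276.6
top [281.3 189.5] 0.71 260 dark centroid 23 282.1 187.5
top [322.4 283.8] 0.65 248 dark centroid 0  
top [314.5 193.5] 0.48 147 dark centroid 0  
top [287.2 276.4] 0.41 118 dark centroid 0
```

View pics/fit.png

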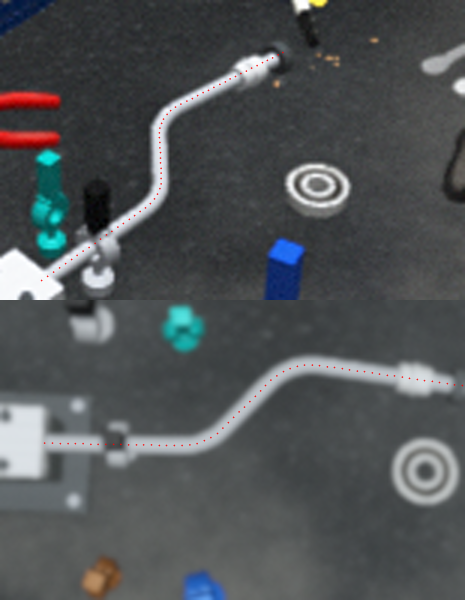

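The overlay follows the tube well in both views: bends are about 46° and 53°, and z is 114.3 mm against a nominal 115. The chosen gauge hangs on the first straight, at scene (322,218) and top (294,232). Next I locate its stem and work out the first move.

```bash
cat >> h.py <<'E'
from scipy.spatial.transform import Rotation as Ro
def plan(targets, ref=None):
    """targets: (x,y,z,tool-y heading); ref: (pos, rotvec) of pose commanded; prints shift mm & turn in tool axes (tool pointing down)"""
    st=env.get_state(); pos,rv=ref if ref is not None else (st["tool_pos"],st["orientation"])
    R0=Ro.from_rotvec(rv).as_matrix(); out=[]
    for x,y,z,h in targets:
        ty=np.array([np.cos(h),np.sin(h),0]); tz=np.array([0,0,-1.]); Rt=np.c_[np.cross(ty,tz),ty,tz]
        sh=R0.T@(np.array([x,y,z])-pos)*1000; w=Ro.from_matrix(R0.T@Rt).as_rotvec(); out.append((sh.round(1).tolist(),w.round(3).tolist()))
    return out
E
python3 - <<'E'
from h import *
p=np.load("p.npy"); im=cv2.imread("pics/top0.png"); g=im.max(axis=2)
w=g[222:242,284:304]; ys,xs=np.where(w<50); print("top dark",len(xs),xs.mean()+284,ys.mean()+222); print(w[4:16,3:18])
uv=(xs.mean()+284,ys.mean()+222)
for z in(.14,.155,.17): print(z,ray("top",uv,z).round(4))
for z in (.145,.15,.155,.16): print("scene",z,ray("scene",(321.9,218.2),z).round(4))
print("tri",tri({"top":uv,"scene":(321.9,218.2)}))
for t in [(.466,.103,.25,-np.pi/2-.021),(.466,.103,.141,-np.pi/2-.021)]: print(plan([t]))
E
```

```text
top dark 0 nan nan
[[ 81  84  85  97 124 147 155 155 152 141 120  96  83  81  82]
 [ 82  80  81  97 128 151 158 158 159 154 130 101  85  82  82]
 [ 84  80  77  86 105 119 125 127 138 144 127 100  87  83  82]
 [102  92  81  79  82  85  88  89 102 118 116 108 101  98  97]
 [144 124  98  81  79  79  79  75  73  96 125 139 142 141 140]
 [180 157 119  88  79  78  79  73  65 101 150 175 182 183 182]
 [194 172 129  91  79  77  79  73  67 111 165 191 200 201 201]
 [194 175 134  91  75  74  75  69  70 115 167 193 201 203 203]
 [181 167 133  95  83  86  88  87  91 121 161 186 193 194 194]
 [148 142 125 116 128 139 142 143 142 144 158 176 180 175 169]
 [108 109 111 132 164 179 183 183 180 170 163 171 170 150 131]
 [ 88  91  99 132 169 186 190 190 187 174 159 160 151 124 102]]
0.14 [nan nan nan]
0.155 [nan nan nan]
0.17 [nan nan nan]
scene 0.145 [0.4694 0.0866 0.145 ]
scene 0.15 [0.4657 0.0901 0.15  ]
scene 0.155 [0.4621 0.0937 0.155 ]
scene 0.16 [0.4585 0.0973 0.16  ]
tri (array([nan, nan, nan]), [[nan, nan], [nan, nan]])
[([472.2, -655.4, -31.4], [-0.0, 0.0, 0.385])]
[([472.2, -655.4, 77.6], [-0.0, 0.0, 0.385])]<stdin>:3: RuntimeWarning: Mean of empty slice.
  ret = ret.dtype.type(ret / rcount)
<stdin>:4: RuntimeWarning: Mean of empty slice.
```

```bash
python3 - <<'E'
from h import *
for u,z in((289,.1730),(296.5,.173),(296.5,.132),(292.7,.173)): print(u,z,ray("top",(u,231.5),z).round(4))
for y in (.085,.09,.095):
    X=np.array([[.4657,y,z] for z in(.132,.1525,.173)]); print(y,"scene",proj("scene",X).round(1).tolist(),"top",proj("top",X).round(1).tolist())
g=cv2.imread("pics/scene0.png").max(axis=2); print(g[206:234,313:332])
for t in [(.4655,.09,.25,-np.pi/2-.021),(.4655,.09,.141,-np.pi/2-.021)]: print(plan([t]))
E
```

```text
289 0.173 [0.4634 0.0947 0.173 ]
296.5 0.173 [0.4634 0.0788 0.173 ]
296.5 0.132 [0.4667 0.0823 0.132 ]
292.7 0.173 [0.4634 0.0868 0.173 ]
0.085 scene [[323.7, 223.0], [323.6, 216.1], [323.5, 209.1]] top [[295.3, 232.0], [294.5, 231.2], [293.6, 230.4]]
0.09 scene [[322.0, 224.2], [322.0, 217.3], [321.9, 210.3]] top [[293.0, 232.0], [292.2, 231.2], [291.2, 230.4]]
0.095 scene [[320.4, 225.4], [320.3, 218.5], [320.2, 211.5]] top [[290.8, 232.0], [289.8, 231.2], [288.9, 230.4]]
[[ 50  51  50  56  49  49  50  49  54  46  51  50  56  51  47  47  52  50
   51]
 [ 53  56  52  53  46  54  50  50  52  54  53  49  50  47  51  46  48  48
   50]
 [ 57  48  49  53  51  54  52  50  51  44  54  54  44  55  52  51  47  48
   47]
 [ 50  55  50  48  51  48  48  48  48  37  51  58  56  51  52  52  46  51
   44]
 [ 54  49  50  54  50  49  45  36  30  26  31  36  47  48  49  53  50  50
   47]
 [ 50  56  56  56  48  46  35  32  31  28  31  29  32  49  49  45  49  54
   52]
 [ 52  53  53  53  43  33  29  25  31  26  29  29  31  40  49  45  48  53
   55]
 [ 49  48  57  53  41  21  23  29  37  30  32  23  21 
[... 1040 characters left out ...]
  34  77 120 170 226 233 223 202
  175]
 [ 59  58  98 137 126 127  68  36  16  48  98 182 211 163 194 212 189 156
  118]
 [ 50  61  82 103  98 106  93  63  57 103 153 180 159 185 208 179 142 102
   70]
 [ 56  59  79  92  95  95 106 101 103 132 166 201 223 217 207 158  89  58
   49]
 [ 56  55  80  93 113 145 174 149 126 154 191 220 220 217 211 174  77  47
   44]
 [ 54  49  78 133 192 238 240 224 165 136 185 217 212 202 200 175 108  59
   56]
 [ 59  84 141 201 236 238 235 229 191 110 130 183 194 188 181 175 147  71
   59]
 [103 184 235 240 236 233 220 200 165 108 112 156 175 172 162 151 126  60
   47]]
[([467.1, -643.5, -31.4], [-0.0, 0.0, 0.385])]
[([467.1, -643.5, 77.6], [-0.0, 0.0, 0.385])]
```

{"fn": "carry_out", "kwargs": {"moves": [[[323,-282,-40],[0,0,0.385],0.5],[[323,-282,-40],[0,0,0.385],0.5],[[323,-282,-40],[0,0,0.385],0.5],[[323,-282,-40],[0,0,0.385],0.5],[[323,-282,-40],[0,0,0.385],0.5],[[323,-282,-40],[0,0,0.385],0.5],[[323,-282,-40],[0,0,0.385],0.5],[[323,-282,-40],[0,0,0.385],0.5],[[466,-642,-40],[0,0,0.385],0.5],[[466,-642,-40],[0,0,0.385],0.5],[[466,-642,-40],[0,0,0.385],0.5],[[466,-642,-40],[0,0,0.385],0.5],[[466,-642,-40],[0,0,0.385],0.5],[[466,-642,-40],[0,0,0.385],0.5],[[466,-642,-40],[0,0,0.385],0.5],[[466,-642,-40],[0,0,0.385],0.5],[[466,-642,-40],[0,0,0.385],0.5]], "grip_force": 25}}

```text
time_s: 3.02
tool_pos: [0.4651, 0.086, 0.2585]
orientation: [3.141, -0.038, -0.0]
ft_force: [0.1, 0.7, -0.6]
finger_gap: 0.0462
grasp_force: 0.0
```

{"fn": "carry_out", "kwargs": {"moves": [[[0,0,40],[0,0,0.003],0.5],[[0,0,70],[0,0,0.003],0.5],[[0,0,70],[0,0,0.003],0.5],[[0,0,70],[0,0,0.003],0.5]]}}

```text
time_s: 3.52
tool_pos: [0.4656, 0.0873, 0.1894]
orientation: [3.141, -0.041, 0.001]
ft_force: [0.1, -0.7, 0.4]
finger_gap: 0.0467
grasp_force: 0.0
```

```bash
python3 - <<'E'
from h import *
im=env.capture("scene"); cv2.imwrite("pics/s1.png",cv2.resize(im[130:280,240:420],None,fx=4,fy=4,interpolation=cv2.INTER_CUBIC))
s=env.get_state(); print(s["tool_pos"],s["orientation"],s["ft_force"],s["time_s"])
E
```

```text
[0.46576214 0.08765364 0.18969892] [-3.14108578e+00  4.00570682e-02 -2.31413409e-03] [ 0.24514136  0.73891677 -0.53313261] 3.575
```

View pics/s1.png

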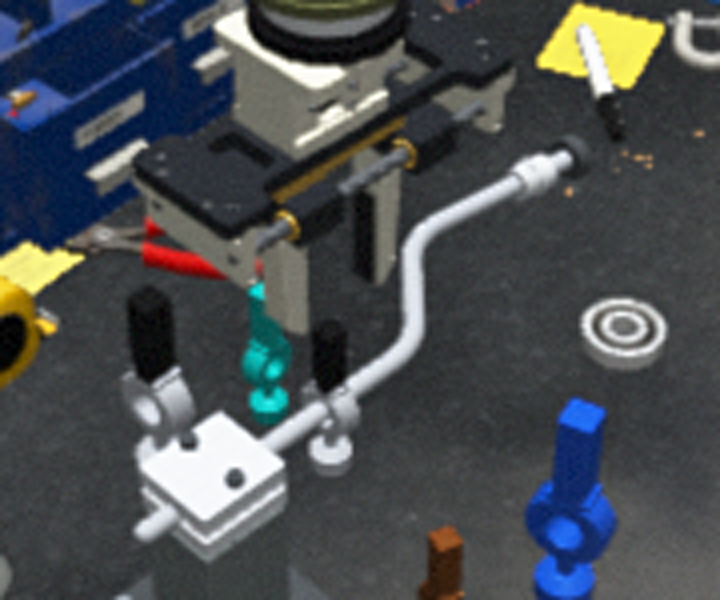

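The picture shows the open fingers straddling the chosen small black gauge on the tube, with the stem at crop (329,350). The clamp and the larger black gauge are clear of the fingers, so I descend and grip.

{"fn": "carry_out", "kwargs": {"moves": [[[0,0,20],[0,0,0.004],0.5],[[0,0,40],[0,0,0.004],0.5],[[0,0,49],[0,0,0.004],0.5],[[0,0,49],[0,0,0.004],0.5],[[0,0,49],[0,0,0.004],0.8],[[0,0,49],[0,0,0.004],1],[[0,0,49],[0,0,0.004],1],[[0,0,49],[0,0,0.004],1],[[0,0,49],[0,0,0.004],1]], "grip_force": 25}}

```text
time_s: 4.7
tool_pos: [0.4652, 0.0884, 0.1398]
orientation: [-3.141, 0.044, -0.001]
ft_force: [-0.5, 0.4, 3.0]
finger_gap: 0.0139
grasp_force: 25.0
```

{"fn": "carry_out", "kwargs": {"moves": [[[0,0,-0.7],[0,0,-0.007],1],[[0,0,-1.5],[0,0,-0.007],1],[[0,0,-1.5],[0,0,-0.007],1],[[0,0,-1.5],[0,0,-0.007],1]]}}

```text
time_s: 5.2
tool_pos: [0.4649, 0.0882, 0.141]
orientation: [3.141, -0.033, -0.0]
ft_force: [-0.5, 0.8, -1.9]
finger_gap: 0.0134
grasp_force: 25.0
```

```bash
cat >> h.py <<'E'
def down(h2): # rotvec of tool-down pose with tool x heading h2
    return Ro.from_matrix(np.c_[[np.cos(h2),np.sin(h2),0],[np.sin(h2),-np.cos(h2),0],[0,0,-1.]]).as_rotvec()
def path(p,cmd,ss,dx=0,dy=0,lat=0,dz=0):
    """cmd=(x,y,z,h2). rows following the tube at arc lengths ss, offset world dx,dy, lateral (tool x) lat, all m"""
    P,h,_=tube(p,np.array(ss)); T=[(a[0]+dx+lat*np.cos(b+np.pi/2),a[1]+dy+lat*np.sin(b+np.pi/2),cmd[2]+dz,b) for a,b in zip(P,h)]
    for (sh,w),t,s in zip(plan(T,(np.array(cmd[:3]),down(cmd[3]))),T,ss): print(round(s,4),sh,w[2],"| cmd",np.round([t[0],t[1],t[2],t[3]+np.pi/2],4).tolist())
def force(n=1):
    st=env.get_state(); print("t",st["time_s"],st["tool_pos"].round(4),st["orientation"].round(4),"F",st["ft_force"].round(2),"M",st["wrist_torque"].round(3),"gap",st["finger_gap"])
E
python3 - <<'E'
from h import *
force(); [ (env.capture("scene"),force()) for _ in range(3)]
p=np.load("p.npy"); path(p,(.4650,.0882,.1411,-.0211),[.0568,.0618,.0668,.0718,.0768,.0818,.0868,.0918,.0968,.1018],dx=-.00045)
E
```

```text
t 5.2 [0.4649 0.0882 0.141 ] [ 3.1413e+00 -3.3400e-02 -4.0000e-04] F [-0.54  0.8  -1.9 ] M [0.009 0.023 0.021] gap 0.013444471701724683
t 5.25 [0.4649 0.0882 0.141 ] [ 3.1413e+00 -3.3100e-02 -4.0000e-04] F [ 0.13  0.46 -2.39] M [ 0.039 -0.032  0.002] gap 0.013809824646157227
t 5.3 [0.4649 0.0882 0.141 ] [ 3.1413e+00 -3.3300e-02 -4.0000e-04] F [ 0.12 -0.12 -1.46] M [ 0.049 -0.008 -0.014] gap 0.014367954369599902
t 5.35 [0.465  0.0882 0.141 ] [ 3.1413e+00 -3.3200e-02 -3.0000e-04] F [ 0.07  0.7  -0.99] M [0.012 0.034 0.034] gap 0.014119566544984148
0.0568 [-0.0, -0.0, -0.0] 0.0 | cmd [0.465, 0.0882, 0.1411, -0.0213]
0.0618 [-0.0, 5.0, 0.0] 0.0 | cmd [0.4649, 0.0832, 0.1411, -0.0213]
0.0668 [-0.0, 10.0, 0.0] 0.0 | cmd [0.4648, 0.0782, 0.1411, -0.0213]
0.0718 [-0.0, 15.0, 0.0] 0.0 | cmd [0.4647, 0.0732, 0.1411, -0.0213]
0.0768 [-0.0, 20.0, 0.0] 0.0 | cmd [0.4646, 0.0682, 0.1411, -0.0213]
0.0818 [-0.0, 25.0, 0.0] 0.0 | cmd [0.4645, 0.0632, 0.1411, -0.0213]
0.0868 [-0.0, 30.0, 0.0] 0.0 | cmd [0.4644, 0.0582, 0.1411, -0.0213]
0.0918 [-0.0, 35.0, 0.0] 0.0 | cmd [0.4642, 0.0532, 0.1411, -0.0213]
0.0968 [-0.0, 40.0, 0.0] 0.0 | cmd [0.4641, 0.0482, 0.1411, -0.0213]
0.1018 [-0.0, 45.0, 0.0] 0.0 | cmd [0.464, 0.0432, 0.1411, -0.0213]
```

{"fn": "carry_out", "kwargs": {"moves": [[[0,5,0],[0,0,0],1],[[0,10,0],[0,0,0],1],[[0,15,0],[0,0,0],1],[[0,20,0],[0,0,0],1],[[0,25,0],[0,0,0],1],[[0,30,0],[0,0,0],1],[[0,35,0],[0,0,0],1],[[0,40,0],[0,0,0],1],[[0,45,0],[0,0,0],1],[[0,45,0],[0,0,0],1]]}}

```text
time_s: 6.6
tool_pos: [0.464, 0.0428, 0.1411]
orientation: [3.141, -0.034, -0.0]
ft_force: [0.7, 0.2, -1.8]
finger_gap: 0.0138
grasp_force: 25.0
```

```bash
python3 - <<'E'
from h import *
force(); [ (env.capture("scene"),force()) for _ in range(2)]
p=np.load("p.npy"); path(p,(.4640,.0432,.1411,-.0211),[.105,.108,.111,.114,.117,.120,.123,.126,.129,.132,.135,.138],dx=-.00045)
E
```

```text
t 6.6 [0.464  0.0428 0.1411] [ 3.1413e+00 -3.4400e-02 -1.0000e-04] F [ 0.7   0.16 -1.76] M [0.052 0.037 0.04 ] gap 0.013795171003864907
t 6.65 [0.464  0.0431 0.1411] [ 3.1414e+00 -3.3900e-02 -1.0000e-04] F [-0.1  -0.45 -1.75] M [ 0.067 -0.016 -0.036] gap 0.013972464796924747
t 6.7 [0.4641 0.0433 0.1411] [-3.1413  0.0335  0.    ] F [ 0.5   0.04 -1.83] M [0.031 0.018 0.007] gap 0.014086376946744222
0.105 [0.1, 3.2, 0.0] -0.067 | cmd [0.4641, 0.04, 0.1411, 0.0454]
0.108 [0.4, 6.1, 0.0] -0.133 | cmd [0.4643, 0.037, 0.1411, 0.1121]
0.111 [0.9, 9.1, 0.0] -0.2 | cmd [0.4647, 0.0341, 0.1411, 0.1787]
0.114 [1.6, 12.0, 0.0] -0.267 | cmd [0.4654, 0.0311, 0.1411, 0.2454]
0.117 [2.5, 14.9, 0.0] -0.333 | cmd [0.4662, 0.0283, 0.1411, 0.3121]
0.12 [3.6, 17.7, 0.0] -0.4 | cmd [0.4672, 0.0254, 0.1411, 0.3787]
0.123 [4.8, 20.4, 0.0] -0.467 | cmd [0.4684, 0.0227, 0.1411, 0.4454]
0.126 [6.3, 23.0, 0.0] -0.533 | cmd [0.4698, 0.02, 0.1411, 0.5121]
0.129 [7.9, 25.6, 0.0] -0.6 | cmd [0.4713, 0.0175, 0.1411, 0.5787]
0.132 [9.7, 28.0, 0.0] -0.667 | cmd [0.4731, 0.015, 0.1411, 0.6454]
0.135 [11.6, 30.3, 0.0] -0.733 | cmd [0.475, 0.0127, 0.1411, 0.7121]
0.138 [13.7, 32.4, 0.0] -0.8 | cmd [0.477, 0.0105, 0.1411, 0.7787]
```

{"fn": "carry_out", "kwargs": {"moves": [[[0.1,3.2,0],[0,0,-0.067],1],[[0.4,6.1,0],[0,0,-0.133],1],[[0.9,9.1,0],[0,0,-0.2],1],[[1.6,12,0],[0,0,-0.267],1],[[1.6,12,0],[0,0,-0.267],1]]}}

```text
time_s: 7.32
tool_pos: [0.4655, 0.0312, 0.1411]
orientation: [-3.118, -0.384, -0.0]
ft_force: [-0.6, 0.0, -2.2]
finger_gap: 0.0141
grasp_force: 25.0
```

```bash
python3 - <<'E'
from h import *
force(); [ (env.capture("scene"),force()) for _ in range(2)]
p=np.load("p.npy"); path(p,(.4654,.0311,.1411,.2454),[.117,.120,.123,.126,.129,.132,.135,.138],dx=-.00045)
E
```

```text
t 7.325 [0.4655 0.0312 0.1411] [-3.1179 -0.3842 -0.    ] F [-0.61  0.01 -2.18] M [ 0.04   0.009 -0.013] gap 0.014060850166899341
t 7.375 [0.4654 0.0314 0.1411] [-3.118  -0.3829  0.    ] F [ 0.5   0.27 -1.29] M [-0.013 -0.002  0.057] gap 0.013742254237839613
t 7.425 [0.4654 0.0314 0.1411] [-3.118e+00 -3.828e-01  1.000e-04] F [-0.23 -0.2  -2.23] M [0.04  0.048 0.025] gap 0.013513886626584235
0.117 [0.1, 2.9, 0.0] -0.067 | cmd [0.4662, 0.0283, 0.1411, 0.3121]
0.12 [0.4, 5.9, 0.0] -0.133 | cmd [0.4672, 0.0254, 0.1411, 0.3787]
0.123 [0.9, 8.9, 0.0] -0.2 | cmd [0.4684, 0.0227, 0.1411, 0.4454]
0.126 [1.6, 11.8, 0.0] -0.267 | cmd [0.4698, 0.02, 0.1411, 0.5121]
0.129 [2.5, 14.7, 0.0] -0.333 | cmd [0.4713, 0.0175, 0.1411, 0.5787]
0.132 [3.5, 17.5, 0.0] -0.4 | cmd [0.4731, 0.015, 0.1411, 0.6454]
0.135 [4.8, 20.2, 0.0] -0.467 | cmd [0.475, 0.0127, 0.1411, 0.7121]
0.138 [6.2, 22.8, 0.0] -0.533 | cmd [0.477, 0.0105, 0.1411, 0.7787]
```

No contact so far, so I continue.

{"fn": "carry_out", "kwargs": {"moves": [[[0.1,2.9,0],[0,0,-0.067],1],[[0.4,5.9,0],[0,0,-0.133],1],[[0.9,8.9,0],[0,0,-0.2],1],[[1.6,11.8,0],[0,0,-0.267],1],[[1.6,11.8,0],[0,0,-0.267],1]]}}

```text
time_s: 8.05
tool_pos: [0.4698, 0.0202, 0.1411]
orientation: [-3.039, -0.794, 0.0]
ft_force: [0.3, 0.8, -1.4]
finger_gap: 0.0144
grasp_force: 25.0
```

```bash
python3 - <<'E'
from h import *
force(); [ (env.capture("scene"),force()) for _ in range(2)]
p=np.load("p.npy"); path(p,(.4698,.0200,.1411,.5124),[.129,.132,.135,.138,.143,.148,.153,.158],dx=-.00045)
E
```

```text
t 8.05 [0.4698 0.0202 0.1411] [-3.0393e+00 -7.9450e-01  1.0000e-04] F [ 0.29  0.83 -1.37] M [0.001 0.057 0.026] gap 0.01435058797274013
t 8.1 [0.4698 0.0203 0.1411] [-3.0396e+00 -7.9330e-01  1.0000e-04] F [ 0.12  0.46 -2.85] M [ 0.026 -0.012  0.002] gap 0.014085083094158565
t 8.15 [0.4698 0.0204 0.1411] [-3.0396e+00 -7.9370e-01  1.0000e-04] F [ 0.38  0.06 -1.94] M [-0.042 -0.026  0.019] gap 0.013738992437058914
0.129 [0.1, 3.0, 0.0] -0.066 | cmd [0.4713, 0.0175, 0.1411, 0.5787]
0.132 [0.4, 5.9, 0.0] -0.133 | cmd [0.4731, 0.015, 0.1411, 0.6454]
0.135 [0.9, 8.9, 0.0] -0.2 | cmd [0.475, 0.0127, 0.1411, 0.7121]
0.138 [1.6, 11.8, 0.0] -0.266 | cmd [0.477, 0.0105, 0.1411, 0.7787]
0.143 [2.9, 16.6, 0.0] -0.271 | cmd [0.4805, 0.0069, 0.1411, 0.783]
0.148 [4.3, 21.5, 0.0] -0.271 | cmd [0.484, 0.0034, 0.1411, 0.783]
0.153 [5.6, 26.3, 0.0] -0.271 | cmd [0.4876, -0.0002, 0.1411, 0.783]
0.158 [6.9, 31.1, 0.0] -0.271 | cmd [0.4911, -0.0037, 0.1411, 0.783]
```

{"fn": "carry_out", "kwargs": {"moves": [[[0.1,3,0],[0,0,-0.066],1],[[0.4,5.9,0],[0,0,-0.133],1],[[0.9,8.9,0],[0,0,-0.2],1],[[1.6,11.8,0],[0,0,-0.266],1],[[2.9,16.6,0],[0,0,-0.271],1],[[2.9,16.6,0],[0,0,-0.271],1]]}}

```text
time_s: 8.9
tool_pos: [0.4807, 0.0069, 0.1411]
orientation: [2.905, 1.196, 0.0]
ft_force: [-0.8, -0.8, -0.8]
finger_gap: 0.0135
grasp_force: 25.0
```

```bash
python3 - <<'E'
from h import *
force(); [ (env.capture("scene"),force()) for _ in range(3)]
p=np.load("p.npy"); path(p,(.4805,.0069,.1411,.7834),[.148,.153,.158,.163,.168,.173,.178,.183,.188],dx=-.00045)
E
```

```text
t 8.9 [0.4807 0.0069 0.1411] [2.9048e+00 1.1964e+00 1.0000e-04] F [-0.76 -0.78 -0.77] M [-0.047  0.013 -0.011] gap 0.013525728123125521
t 8.95 [0.4806 0.0071 0.1411] [2.9045 1.1972 0.    ] F [ 0.17  0.33 -2.89] M [-0.023  0.012  0.026] gap 0.013942763131176587
t 9.0 [0.4804 0.0072 0.1411] [-2.9041e+00 -1.1980e+00  2.0000e-04] F [ 0.37 -0.14 -1.85] M [-0.068  0.014  0.016] gap 0.013577657613197016
t 9.05 [0.4804 0.0072 0.1411] [-2.9039e+00 -1.1986e+00  2.0000e-04] F [ 0.26  0.43 -2.18] M [-0.017  0.019 -0.017] gap 0.013595911599649237
0.148 [0.0, 5.0, 0.0] 0.0 | cmd [0.484, 0.0034, 0.1411, 0.783]
0.153 [0.0, 10.0, 0.0] 0.0 | cmd [0.4876, -0.0002, 0.1411, 0.783]
0.158 [0.0, 15.0, 0.0] 0.0 | cmd [0.4911, -0.0037, 0.1411, 0.783]
0.163 [0.0, 20.0, 0.0] 0.0 | cmd [0.4946, -0.0072, 0.1411, 0.783]
0.168 [0.0, 25.0, 0.0] 0.0 | cmd [0.4981, -0.0108, 0.1411, 0.783]
0.173 [0.0, 30.0, 0.0] 0.0 | cmd [0.5017, -0.0143, 0.1411, 0.783]
0.178 [0.0, 35.0, 0.0] 0.0 | cmd [0.5052, -0.0179, 0.1411, 0.783]
0.183 [0.0, 40.0, 0.0] 0.0 | cmd [0.5087, -0.0214, 0.1411, 0.783]
0.188 [0.0, 45.0, 0.0] 0.0 | cmd [0.5123, -0.025, 0.1411, 0.783]
```

{"fn": "carry_out", "kwargs": {"moves": [[[0,5,0],[0,0,0],1],[[0,10,0],[0,0,0],1],[[0,15,0],[0,0,0],1],[[0,20,0],[0,0,0],1],[[0,25,0],[0,0,0],1],[[0,30,0],[0,0,0],1],[[0,35,0],[0,0,0],1],[[0,40,0],[0,0,0],1],[[0,45,0],[0,0,0],1],[[0,45,0],[0,0,0],1]]}}

```text
time_s: 10.3
tool_pos: [0.5125, -0.0251, 0.1411]
orientation: [2.904, 1.199, 0.0]
ft_force: [0.0, -0.5, -1.9]
finger_gap: 0.0132
grasp_force: 25.0
```

```bash
python3 - <<'E'
from h import *
force(); [ (env.capture("scene"),force()) for _ in range(3)]
p=np.load("p.npy"); path(p,(.5123,-.0250,.1411,.7834),[.191,.194,.197,.2,.203],dx=-.00045)
E
```

```text
t 10.3 [ 0.5125 -0.0251  0.1411] [2.9037 1.1991 0.    ] F [ 0.03 -0.48 -1.92] M [ 0.001 -0.018 -0.051] gap 0.013199753696194609
t 10.35 [ 0.5123 -0.0248  0.1411] [-2.9035e+00 -1.1995e+00  2.0000e-04] F [-0.53  0.13 -2.26] M [-0.01  -0.024  0.004] gap 0.013690518219423064
t 10.4 [ 0.5122 -0.0247  0.141 ] [-2.9033e+00 -1.1997e+00  3.0000e-04] F [ 0.67  0.93 -1.2 ] M [ 0.012 -0.015 -0.066] gap 0.013649925593676683
t 10.45 [ 0.5121 -0.0246  0.1411] [-2.9032e+00 -1.2000e+00  3.0000e-04] F [-0.02 -0.3  -1.79] M [-0.031  0.028  0.007] gap 0.01389215975146089
0.191 [-0.1, 2.9, 0.0] 0.063 | cmd [0.5143, -0.0272, 0.1411, 0.7206]
0.194 [-0.4, 5.9, 0.0] 0.129 | cmd [0.5162, -0.0295, 0.1411, 0.6539]
0.197 [-0.9, 8.9, 0.0] 0.196 | cmd [0.518, -0.0319, 0.1411, 0.5873]
0.2 [-1.6, 11.8, 0.0] 0.263 | cmd [0.5195, -0.0345, 0.1411, 0.5206]
0.203 [-2.4, 14.7, 0.0] 0.329 | cmd [0.5209, -0.0371, 0.1411, 0.4539]
```

{"fn": "carry_out", "kwargs": {"moves": [[[-0.1,2.9,0],[0,0,0.063],1],[[-0.4,5.9,0],[0,0,0.129],1],[[-0.9,8.9,0],[0,0,0.196],1],[[-1.6,11.8,0],[0,0,0.263],1],[[-1.6,11.8,0],[0,0,0.263],1]]}}

```text
time_s: 11.08
tool_pos: [0.5194, -0.0341, 0.1411]
orientation: [3.035, 0.81, -0.0]
ft_force: [-1.0, -0.1, -1.4]
finger_gap: 0.0139
grasp_force: 25.0
```

```bash
python3 - <<'E'
from h import *
force(); [ (env.capture("scene"),force()) for _ in range(3)]
p=np.load("p.npy"); path(p,(.5195,-.0345,.1411,.5204),[.203,.206,.209,.212,.215],dx=-.00045)
E
```

```text
t 11.075 [ 0.5194 -0.0341  0.1411] [ 3.0353e+00  8.0970e-01 -2.0000e-04] F [-0.99 -0.06 -1.37] M [ 0.006 -0.01  -0.017] gap 0.013895822605130758
t 11.125 [ 0.5193 -0.034   0.1411] [ 3.0349e+00  8.1140e-01 -3.0000e-04] F [ 0.05  0.01 -2.38] M [-0.004 -0.036  0.063] gap 0.013677315885505699
t 11.175 [ 0.5193 -0.034   0.1411] [-3.0349e+00 -8.1160e-01  3.0000e-04] F [ 0.26  0.21 -1.42] M [-0.101  0.03   0.017] gap 0.014025932495762903
t 11.225 [ 0.5193 -0.034   0.1411] [-3.0349e+00 -8.1140e-01  3.0000e-04] F [ 0.52 -0.43 -1.12] M [-0.015 -0.042 -0.014] gap 0.014027218658261524
0.203 [-0.0, 3.0, 0.0] 0.066 | cmd [0.5209, -0.0371, 0.1411, 0.4539]
0.206 [-0.3, 6.0, 0.0] 0.133 | cmd [0.5222, -0.0399, 0.1411, 0.3873]
0.209 [-0.8, 8.9, 0.0] 0.2 | cmd [0.5232, -0.0427, 0.1411, 0.3206]
0.212 [-1.5, 11.8, 0.0] 0.266 | cmd [0.5241, -0.0455, 0.1411, 0.2539]
0.215 [-2.4, 14.7, 0.0] 0.333 | cmd [0.5247, -0.0485, 0.1411, 0.1873]
```

{"fn": "carry_out", "kwargs": {"moves": [[[0,3,0],[0,0,0.066],1],[[-0.3,6,0],[0,0,0.133],1],[[-0.8,8.9,0],[0,0,0.2],1],[[-1.5,11.8,0],[0,0,0.266],1],[[-1.5,11.8,0],[0,0,0.266],1]]}}

```text
time_s: 11.85
tool_pos: [0.524, -0.0452, 0.1411]
orientation: [3.116, 0.401, -0.0]
ft_force: [-0.3, -0.0, -1.9]
finger_gap: 0.0137
grasp_force: 25.0
```

```bash
python3 - <<'E'
from h import *
force(); [ (env.capture("scene"),force()) for _ in range(3)]
p=np.load("p.npy"); path(p,(.5241,-.0455,.1411,.2544),[.215,.218,.221,.224,.227,.23,.235,.24,.245],dx=-.00045)
E
```

```text
t 11.85 [ 0.524  -0.0452  0.1411] [ 3.1158e+00  4.0090e-01 -1.0000e-04] F [-0.32 -0.03 -1.93] M [0.034 0.    0.077] gap 0.013722383394803632
t 11.9 [ 0.5239 -0.0451  0.1411] [-3.1157e+00 -4.0250e-01  2.0000e-04] F [ 0.81  0.52 -1.11] M [0.021 0.031 0.039] gap 0.013883206381192734
t 11.95 [ 0.5239 -0.045   0.1411] [-3.1156e+00 -4.0260e-01  2.0000e-04] F [-0.17  0.56 -2.1 ] M [ 0.068 -0.005 -0.063] gap 0.01423174298503506
t 12.0 [ 0.5239 -0.045   0.1411] [-3.1156e+00 -4.0210e-01  2.0000e-04] F [-0.07  0.11 -2.11] M [ 0.029 -0.01   0.02 ] gap 0.013828952286175498
0.215 [-0.2, 3.0, 0.0] 0.067 | cmd [0.5247, -0.0485, 0.1411, 0.1873]
0.218 [-0.5, 6.0, 0.0] 0.134 | cmd [0.5252, -0.0514, 0.1411, 0.1206]
0.221 [-1.0, 9.0, 0.0] 0.2 | cmd [0.5254, -0.0544, 0.1411, 0.0539]
0.224 [-1.7, 11.9, 0.0] 0.267 | cmd [0.5255, -0.0574, 0.1411, -0.0127]
0.227 [-2.5, 14.8, 0.0] 0.334 | cmd [0.5254, -0.0604, 0.1411, -0.0794]
0.23 [-3.6, 17.6, 0.0] 0.399 | cmd [0.525, -0.0634, 0.1411, -0.1441]
0.235 [-5.6, 22.2, 0.0] 0.399 | cmd [0.5243, -0.0683, 0.1411, -0.1441]
0.24 [-7.5, 26.8, 0.0] 0.399 | cmd [0.5236, -0.0733, 0.1411, -0.1441]
0.245 [-9.4, 31.4, 0.0] 0.399 | cmd [0.5229, -0.0782, 0.1411, -0.1441]
```

{"fn": "carry_out", "kwargs": {"moves": [[[-0.2,3,0],[0,0,0.067],1],[[-0.5,6,0],[0,0,0.134],1],[[-1,9,0],[0,0,0.2],1],[[-1.7,11.9,0],[0,0,0.267],1],[[-2.5,14.8,0],[0,0,0.334],1],[[-3.6,17.6,0],[0,0,0.399],1],[[-5.6,22.2,0],[0,0,0.399],1],[[-5.6,22.2,0],[0,0,0.399],1]]}}

```text
time_s: 13.0
tool_pos: [0.524, -0.0685, 0.1411]
orientation: [3.133, -0.224, -0.0]
ft_force: [-0.1, 0.6, -2.2]
finger_gap: 0.0145
grasp_force: 25.0
```

```bash
python3 - <<'E'
from h import *
force(); [ (env.capture("scene"),force()) for _ in range(3)]
p=np.load("p.npy"); print(tube(p,np.array([0.]))[2]); path(p,(.5243,-.0683,.1411,-.1446),[.24,.25,.26,.27,.275,.28,.285,.29,.295,.299],dx=-.00045)
E
```

```text
t 13.0 [ 0.524  -0.0685  0.1411] [ 3.1334e+00 -2.2410e-01 -3.0000e-04] F [-0.08  0.6  -2.18] M [ 0.047 -0.043  0.02 ] gap 0.014492165822961206
t 13.05 [ 0.5241 -0.0682  0.1411] [-3.1335e+00  2.2440e-01  2.0000e-04] F [-0.13  0.35 -1.63] M [ 0.049  0.011 -0.021] gap 0.014049025397760966
t 13.1 [ 0.5242 -0.0681  0.1411] [-3.1334  0.2246  0.    ] F [-0.13 -0.08 -2.76] M [-0.015 -0.068  0.011] gap 0.014090631721932976
t 13.15 [ 0.5242 -0.068   0.1411] [-3.1334e+00  2.2480e-01 -1.0000e-04] F [ 0.43 -0.23 -0.98] M [ 0.03  -0.009 -0.002] gap 0.013921807503780578
[0.102      0.13819138 0.18819138 0.22991153 0.33991153]
0.24 [0.0, 5.0, -0.0] -0.0 | cmd [0.5236, -0.0733, 0.1411, -0.1441]
0.25 [0.0, 15.0, -0.0] -0.0 | cmd [0.5221, -0.0832, 0.1411, -0.1441]
0.26 [0.0, 25.0, -0.0] -0.0 | cmd [0.5207, -0.0931, 0.1411, -0.1441]
0.27 [0.0, 35.0, -0.0] -0.0 | cmd [0.5193, -0.103, 0.1411, -0.1441]
0.275 [0.0, 40.0, -0.0] -0.0 | cmd [0.5186, -0.1079, 0.1411, -0.1441]
0.28 [0.0, 45.0, -0.0] -0.0 | cmd [0.5178, -0.1129, 0.1411, -0.1441]
0.285 [0.0, 50.0, -0.0] -0.0 | cmd [0.5171, -0.1178, 0.1411, -0.1441]
0.29 [0.0, 55.0, -0.0] -0.0 | cmd [0.5164, -0.1228, 0.1411, -0.1441]
0.295 [0.0, 60.0, -0.0] -0.0 | cmd [0.5157, -0.1277, 0.1411, -0.1441]
0.299 [0.0, 64.0, -0.0] -0.0 | cmd [0.5151, -0.1317, 0.1411, -0.1441]
```

Both bends are passed without contact. I go along the last straight to just before the sleeve.

{"fn": "carry_out", "kwargs": {"moves": [[[0,5,0],[0,0,0],1],[[0,10,0],[0,0,0],1],[[0,15,0],[0,0,0],1],[[0,20,0],[0,0,0],1],[[0,25,0],[0,0,0],1],[[0,30,0],[0,0,0],1],[[0,35,0],[0,0,0],1],[[0,40,0],[0,0,0],1],[[0,40,0],[0,0,0],1]]}}

```text
time_s: 14.28
tool_pos: [0.5184, -0.1082, 0.1411]
orientation: [3.133, -0.228, -0.0]
ft_force: [0.3, 0.5, -2.1]
finger_gap: 0.0137
grasp_force: 25.0
```

```bash
python3 - <<'E'
from h import *
force(); [ (env.capture("top"),force()) for _ in range(3)]
im=env.capture("scene"); im2=env.capture("top")
a=cv2.resize(im[130:230,310:430],None,fx=4,fy=4,interpolation=cv2.INTER_CUBIC); b=cv2.resize(im2[160:260,300:420],None,fx=4,fy=4,interpolation=cv2.INTER_CUBIC)
cv2.imwrite("pics/s2.png",cv2.resize(np.hstack([a,b]),None,fx=.8,fy=.8))
E
```

```text
t 14.275 [ 0.5184 -0.1082  0.1411] [ 3.1332e+00 -2.2750e-01 -2.0000e-04] F [ 0.26  0.53 -2.09] M [0.049 0.005 0.049] gap 0.0137236526623502
t 14.325 [ 0.5184 -0.1078  0.1411] [-3.1334  0.2269 -0.    ] F [ 0.45  0.76 -1.62] M [0.096 0.032 0.046] gap 0.01358234531568442
t 14.375 [ 0.5185 -0.1076  0.1411] [-3.1333  0.2264 -0.    ] F [ 0.65  0.21 -1.67] M [ 0.042 -0.061  0.045] gap 0.013702062838411562
t 14.425 [ 0.5185 -0.1075  0.1411] [-3.1333  0.226  -0.    ] F [-0.06  0.43 -1.38] M [ 0.028 -0.01   0.024] gap 0.013724488488217801
```

View pics/s2.png

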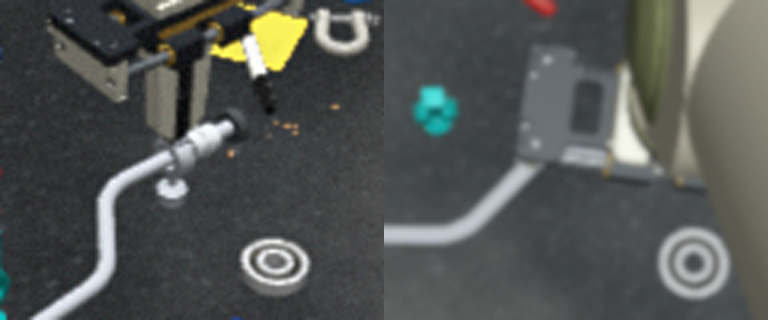

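The crop shows the gauge's ring at about (183,152), just short of the sleeve at (205,137), with the fingers above the tube. Now I push slowly.

{"fn": "carry_out", "kwargs": {"moves": [[[0,2,0],[0,0,0],1],[[0,4,0],[0,0,0],1],[[0,6,0],[0,0,0],1],[[0,8,0],[0,0,0],1],[[0,10,0],[0,0,0],1],[[0,12,0],[0,0,0],1],[[0,14,0],[0,0,0],1],[[0,16,0],[0,0,0],1],[[0,18,0],[0,0,0],1],[[0,18,0],[0,0,0],1]]}}

```text
time_s: 15.78
tool_pos: [0.5158, -0.1259, 0.1411]
orientation: [3.133, -0.227, -0.0]
ft_force: [-0.6, 0.8, -0.4]
finger_gap: 0.0141
grasp_force: 25.0
```

```bash
python3 - <<'E'
from h import *
force(); [ (env.capture("top"),force()) for _ in range(3)]
E
```

```text
t 15.775 [ 0.5158 -0.1259  0.1411] [ 3.1331e+00 -2.2680e-01 -2.0000e-04] F [-0.62  0.79 -0.42] M [0.241 0.103 0.021] gap 0.014133448617790118
t 15.825 [ 0.5158 -0.1259  0.1411] [ 3.1331e+00 -2.2680e-01 -1.0000e-04] F [-0.24 -0.06 -2.47] M [ 0.148  0.069 -0.054] gap 0.013831694374872637
t 15.875 [ 0.5158 -0.1259  0.1411] [ 3.1331e+00 -2.2680e-01 -1.0000e-04] F [ 0.59 -0.51 -1.59] M [0.205 0.086 0.016] gap 0.013955627946036145
t 15.925 [ 0.5158 -0.1259  0.1411] [ 3.133e+00 -2.266e-01 -1.000e-04] F [-1.11  0.49 -1.5 ] M [0.093 0.035 0.012] gap 0.013371657669277039
```

{"fn": "carry_out", "kwargs": {"moves": [[[0,1,0],[0,0,0],1],[[0,2,0],[0,0,0],1],[[0,3,0],[0,0,0],1],[[0,4,0],[0,0,0],1],[[0,5,0],[0,0,0],1]]}}

```text
time_s: 16.55
tool_pos: [0.5152, -0.1305, 0.1411]
orientation: [-3.133, 0.226, -0.0]
ft_force: [1.1, 2.2, -1.9]
finger_gap: 0.014
grasp_force: 25.0
```

```bash
python3 - <<'E'
from h import *
force(); [ (env.capture("top"),force()) for _ in range(2)]
E
```

```text
t 16.55 [ 0.5152 -0.1305  0.1411] [-3.1334  0.2262 -0.    ] F [ 1.09  2.17 -1.91] M [ 0.594 -0.05  -0.028] gap 0.013973216371527196
t 16.6 [ 0.5151 -0.1307  0.1411] [ 3.1333e+00 -2.2650e-01 -1.0000e-04] F [ 0.7   1.82 -1.23] M [ 0.549 -0.071 -0.025] gap 0.01402415897234998
t 16.65 [ 0.5151 -0.1306  0.1411] [ 3.1333e+00 -2.2660e-01 -1.0000e-04] F [ 0.25  1.4  -2.06] M [ 0.431 -0.01  -0.03 ] gap 0.014174017962967493
```

{"fn": "carry_out", "kwargs": {"moves": [[[0,0.5,0],[0,0,0],1],[[0,1,0],[0,0,0],1],[[0,1.5,0],[0,0,0],1],[[0,1.5,0],[0,0,0],1]]}}

```text
time_s: 17.15
tool_pos: [0.515, -0.1317, 0.1411]
orientation: [-3.133, 0.226, 0.0]
ft_force: [1.0, 3.5, -1.9]
finger_gap: 0.0137
grasp_force: 25.0
```

{"fn": "carry_out", "kwargs": {"moves": [[[0,0.5,0],[0,0,0],1],[[0,1,0],[0,0,0],1],[[0,1,0],[0,0,0],1]]}}

```text
time_s: 17.52
tool_pos: [0.5149, -0.1318, 0.1411]
orientation: [-3.132, 0.225, 0.0]
ft_force: [0.4, 6.8, -1.3]
finger_gap: 0.0138
grasp_force: 25.0
```

```bash
python3 - <<'E'
from h import *
force(); [ (env.capture("top"),force()) for _ in range(2)]
E
```

```text
t 17.525 [ 0.5149 -0.1318  0.1411] [-3.1324e+00  2.2500e-01  1.0000e-04] F [ 0.44  6.85 -1.31] M [ 1.784 -0.085 -0.097] gap 0.013804938952790538
t 17.575 [ 0.515  -0.1318  0.1411] [-3.1325  0.2249 -0.    ] F [ 0.18  6.94 -1.2 ] M [ 1.714 -0.144 -0.066] gap 0.013588098359009008
t 17.625 [ 0.515  -0.1318  0.1411] [-3.1325  0.2248  0.    ] F [ 0.39  7.41 -1.58] M [ 1.726 -0.104 -0.087] gap 0.014047026164517125
```

It is stalled against the collar: force is up to 7 N with no motion, and the stop is at the predicted place. I press slightly once more to confirm, then relieve the force.

{"fn": "carry_out", "kwargs": {"moves": [[[0,0.5,0],[0,0,0],1],[[0,0.5,0],[0,0,0],1]]}}

```text
time_s: 17.88
tool_pos: [0.515, -0.1319, 0.1411]
orientation: [-3.132, 0.224, 0.0]
ft_force: [2.2, 8.4, -1.4]
finger_gap: 0.014
grasp_force: 25.0
```

{"fn": "carry_out", "kwargs": {"moves": [[[0,-0.7,0],[0,0,0],1],[[0,-1.5,0],[0,0,0],1],[[0,-1.8,0.7],[0,0,0],1],[[0,-1.8,1.4],[0,0,0],1],[[0,-1.8,1.4],[0,0,0],1]]}}

```text
time_s: 18.5
tool_pos: [0.5151, -0.1317, 0.1398]
orientation: [3.133, -0.226, 0.0]
ft_force: [0.4, 4.1, -0.0]
finger_gap: 0.0135
grasp_force: 25.0
```

```bash
python3 - <<'E'
from h import *
force(); [ (env.capture("top"),force()) for _ in range(2)]
im=env.capture("scene"); cv2.imwrite("pics/s3.png",cv2.resize(im[140:220,330:420],None,fx=6,fy=6,interpolation=cv2.INTER_CUBIC))
E
```

```text
t 18.5 [ 0.5151 -0.1317  0.1398] [ 3.1334e+00 -2.2640e-01  4.0000e-04] F [ 0.37  4.14 -0.02] M [ 0.881 -0.112  0.001] gap 0.013525237601094236
t 18.55 [ 0.5151 -0.1317  0.1398] [ 3.1334e+00 -2.2640e-01  4.0000e-04] F [0.09 3.8  0.34] M [ 0.891 -0.091 -0.055] gap 0.014141838513842644
t 18.6 [ 0.5151 -0.1317  0.1398] [ 3.1334e+00 -2.2640e-01  3.0000e-04] F [-0.52  3.87  1.06] M [ 0.919 -0.103 -0.011] gap 0.013927132686331826
```

View pics/s3.png

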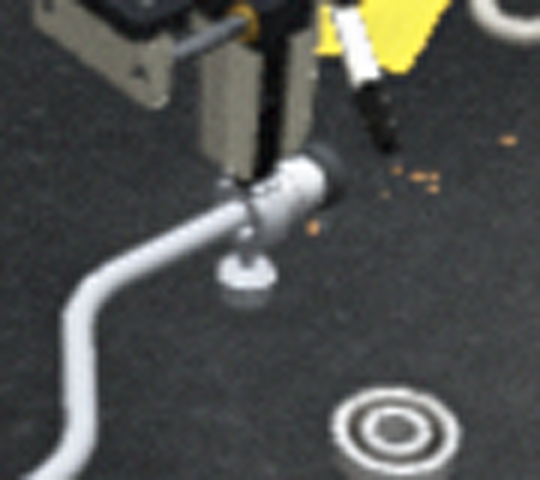

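The crop shows the ring at (250,215) against the sleeve, and the sleeve touching the dark collar at (325,175) with no gap. I relieve the remaining push, let go, and move up clear.

{"fn": "carry_out", "kwargs": {"moves": [[[0,-0.5,0],[0,0,0],1],[[0,-1,0],[0,0,0],1],[[0,-1,0],[0,0,0],0.8],[[0,-1,0],[0,0,0],0.6],[[0,-1,0],[0,0,0],0.6],[[0,-1,0],[0,0,0],0.6],[[0,-1,0],[0,0,0],0.6]]}}

```text
time_s: 19.52
tool_pos: [0.5151, -0.1306, 0.1397]
orientation: [3.133, -0.226, -0.0]
ft_force: [0.3, -0.5, 0.0]
finger_gap: 0.0375
grasp_force: 0.0
```

{"fn": "carry_out", "kwargs": {"moves": [[[0,-1,-10],[0,0,0],0.6],[[0,-1,-25],[0,0,0],0.6],[[0,-1,-45],[0,0,0],0.6],[[0,-1,-85],[0,0,0],0.6],[[0,-1,-140],[0,0,0],0.6],[[0,-150,-160],[0,0,0],0.6],[[0,-200,-160],[0,0,0],0.6],[[0,-250,-160],[0,0,0],0.6],[[0,-250,-160],[0,0,0],0.6],[[0,-250,-160],[0,0,0],0.6],[[0,-250,-160],[0,0,0],0.6],[[0,-250,-160],[0,0,0],0.6]]}}

```text
time_s: 21.02
tool_pos: [0.551, 0.115, 0.3001]
orientation: [3.133, -0.23, 0.0]
ft_force: [0.4, 0.1, -0.5]
finger_gap: 0.0371
grasp_force: 0.0
```

```bash
python3 - <<'E'
from h import *
force(); im=env.capture("scene"); im2=env.capture("top")
a=cv2.resize(im[140:220,330:420],None,fx=5,fy=5,interpolation=cv2.INTER_CUBIC); b=cv2.resize(im2[180:260,340:420],None,fx=5,fy=5,interpolation=cv2.INTER_CUBIC)
cv2.imwrite("pics/s4.png",cv2.resize(np.hstack([a,b]),None,fx=.9,fy=.9))
E
```

```text
t 21.025 [0.551  0.115  0.3001] [ 3.1325e+00 -2.2990e-01  3.0000e-04] F [ 0.37  0.11 -0.47] M [ 0.027 -0.021  0.026] gap 0.037142890729996395
```

View pics/s4.png

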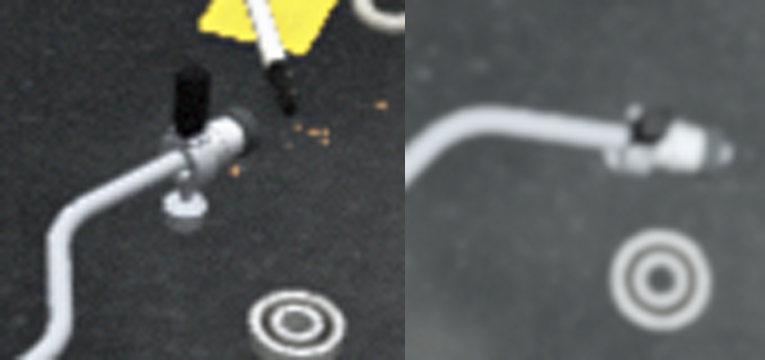

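The gauge hangs upright on the tube, at scene crop (190,105). The sleeve at (225,135) sits tight against the collar, and the arm is clear. I hand in.

```bash
python3 -c "
from bench import env
print(env.finish_job())"
```

```text
the job is handed in; nothing more can be done
None
```

I slid the gauge round both bends and pushed the sleeve against the end collar (it stalled at about 8 N with no further travel). I then released the gauge, moved the arm clear and handed the job in at about 21 s.

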